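Hold a film carrier against fence and bed under the scan head

TASK

Put the black film carrier on the bed of the scanning stand, slide it nose first along the fence and through the gap under the scan head until its nose meets the stop block, lying flat with its long side flush against the fence. Then keep it firmly pressed with one slanting push, against the fence and down onto the bed together, and finish while still holding it like that: do not let go. Leave the other things on the bench where they are.

Things in the scene. Friction and masses are not known exactly. Their poses are not given: they have to be found in the camera images.
- carrier: loose flat black film carrier, 84 wide (its x) x 210 long (its y) x 12 mm thick, about 0.2 to 0.4 kg, with a film window in its nose half and an upright aluminium grip rib on its tail half. Origin at the centre of its underside; y points from tail to nose, z up. Starts on the bench right of the stand. Its centre of mass lies between the rib and the carrier's middle.
- carrier_grip (a point): centre of the carrier's grip rib, a block 16 mm wide (carrier x), 50 mm long (carrier y), 36 mm high standing on the plate from 12 to 48 mm above the underside; this point is 30 mm above the underside and 60 mm from the carrier's middle towards the tail, in mid-width. Axes as the carrier's. Pinch the rib across its 16 mm width.
- carrier_nose (a point): middle of the carrier's nose end face, 6 mm above its underside and 105 mm from its middle. Axes as the carrier's.
- stand: fixed film scanning stand; origin on the bench; its x points to the fence (away from the robot), its y along the fence towards the stop block, z up. Beyond the fence a column 130 mm tall stands at x = 75 to 125, y = 50 to 100 mm.
- scan_head (a point): middle of the underside of the beige scan head that bridges the bed, 34 mm above the bench (24 mm above the bed); stand's axes. In the stand's frame the head spans y = 45 to 105, x = -75 to 125 mm, and reaches 112 mm above the bench. Its front leg is at x = -75 to -61 mm, so the gap to the fence is 106 mm wide. The carrier's rib does not fit under it.
- stand_bed: the stand's flat aluminium bed, a plate 150 mm (x) by 360 mm (y) and 10 mm thick, from y = -195 to 165 mm and x = -75 to 75 mm in the stand's frame, top 10 mm above the bench, rigid. Origin and axes are the stand's. Friction (about 0.5 to 1) holds the carrier on it: pressed down hard short of the fence, it passes no side force on to the fence.
- bed_top (a point): point on the bed's top surface straight above the stand's origin (10 mm above the bench); axes as the stand's.
- stand_fence: straight steel fence on the bed, 18 mm tall above the bed, 15 mm thick, from y = -190 to 155 mm in the stand's frame. Its working face, towards -x, lies at x = +45 mm. Rigid. Origin and axes are the stand's.
- stop: steel stop block 70 (x) x 26 (y) x 22 mm fixed on the bed past the scan head, with a small black knob on top; rigid, but its place along y differs from run to run. Origin in the middle of the lower edge of its working face, at bed height; axes as the stand's.
- stop_face (a point): point on the stop block's working face (which looks towards -y of the stand), in mid-width, 6 mm above the bed. The carrier's nose comes here. Axes as the stand's.
- canister_a: upright 35 mm film canister, 25 mm across, 50 mm tall, on the bench between the carrier and the stand. Leave it alone; origin at its underside.
- canister_b: another upright film canister, 25 mm across, 50 mm tall, in front of the stand. Leave it alone; origin at its underside.
- canister_c: another upright film canister, 25 mm across, 50 mm tall, in front of the stand. Leave it alone; origin at its underside.
- loupe: black round magnifier, 44 mm across, 46 mm tall, in front of the stand to the left. Leave it alone; origin at its underside.
- brush: wooden dusting brush lying left of the stand, 170 mm long. Leave it alone; origin at its underside.
- blower: rubber air blower standing on its foot, 58 mm across, 95 mm tall, near the robot. Leave it alone; origin at its underside.
- slide_tray: grey tray 75 x 110 x 35 mm with mounted slides in it (54 mm tall), front left. Leave it alone; origin at its underside.
Things that resemble listed ones, but are neither listed nor needed, are in the scene too. Of the things like the carrier, leave any that is pink or purple; of the rest the larger one is meant.

How it is judged:
On the way:
1. the carrier lies flat on the bed with its nose in the gap under the scan head (angle between carrier's own z axis and vertical below 0.025 rad and z of carrier_nose in the frame of bed_top between 0.002 and 0.01 m and y of carrier_nose in the frame of bed_top above 0.05 m and angle between the y axis of carrier and the y axis of stand, either way round below 0.12 rad), for 0.05 s.
At the end, for the whole second after the job is handed in: Through the last second the carrier is still and flat on the bed, parallel to the fence (0.025 rad for both) and within 3.5 mm of it, nose within 4 mm of the stop, while the robot presses it with over 3 N on the fence and over 7 N on the bed (its own weight is at most 3.6 N) (angle between carrier's own z axis and vertical below 0.025 rad and z of carrier_nose in the frame of bed_top between 0.002 and 0.01 m and angle between the y axis of carrier and the y axis of stand, either way round below 0.025 rad and x of carrier_nose in the frame of bed_top between -0.0005 and 0.0065 m and y of carrier_nose in the frame of stop_face between -0.004 and 0.004 m and contact force between carrier and stand_fence above 3 N and contact force between carrier and stand_bed above 7 N and contact force between any of the fingers, the arm and carrier above 3 N and linear speed of carrier below 0.01 m/s); the arm keeps its last pose, push and grip.
It fails at once if a bystander is pushed more than 30 mm from its place (distance of any of canister_a, canister_b, canister_c, loupe, brush, blower, slide_tray from where it was at the start of the episode above 0.03 m).
It also fails if it takes over 45 s, if anything falls off the work surface, if the arm or the gripper's body presses on something with over 40 N, if the wrist force passes 120 N, or if a joint passes its speed limit or range.

ROBOT

A 7-joint arm with a two-finger parallel gripper is mounted at the origin on the work surface. World frame = base frame: x ahead of the robot, y to its left, z up, the work surface at z = 0. Lengths are in m, angles in rad, forces in N, time in s.
With the tool pointing down it reaches from about 0.35 to 0.9 m from the base axis. Payload 7.2 kg.
Tool frame: the origin (TCP) lies on the centre line of the jaws, within the pads' length; the fingertips stand 14 mm ahead of it and the grasp point (between the pads) lies 5 mm behind it; z points along the fingers, y is the direction in which the jaws open and shut (so a half turn about z gives the same grasp; the last joint's range is limited). The gripper opens to 85 mm and grips with 20 to 120 N. Pads are 22 mm wide; open, the fingers measure 114 mm over their backs; the gripper's body (76 mm by 85 mm) begins 54 mm behind the grasp point. The pads swing forward as they close: fully open they stand 13 mm farther back than shut.
Start: joints at [-1.232, 0.411, -0.013, 1.596, 0.006, 1.134, -0.082], TCP at [0.247, 0.574, 0.245] pointing down, gripper open.
Joint ranges: [-2.95, 2.95], [-0.29, 1.99], [-1.47, 1.44], [0.14, 2.54], [-1.03, 4.17], [0.13, 1.85], [-2.86, 2.86]. Speed limits (rad/s): [2.39, 2.39, 3.01, 3.01, 3.14, 3.14, 3.14].

INTERFACE

Orientations are given as a 3x3 rotation matrix whose columns are the frame's x, y, z axes.
In Python, from rig import state, capture, hand_in gives the robot as it stands.
- The arm moves only by the shell command python3 -m inch 'ROWS'. ROWS is JSON, a list that holds one entry, the list of rows, each a list of 7 numbers: the shift along the world's x, y, z as a fraction of full scale, then the turn, a rotation vector about the world's x, y, z as a fraction of full scale, then the opening, from -1 (shut) to 1 (fully open). In form: [[[x, y, z, wx, wy, wz, fingers], ...]]. A call has 1 to 20 rows; each row shifts and turns the commanded pose from where the row before left it; what a row does not reach is not made up. Full scale, the value 1, is 20 mm for a shift and 8 degrees for a turn. A row lasts 1/10 s, in which the tool goes at most 50 mm and 8.59 degrees, less where a joint would pass 70% of its speed; a pose out of reach is approached as far as the arm can. A call with a number of a shift or a turn outside -1 to 1 is refused whole. A call with a gripper value outside its range is refused whole. The fingers move at their own pace and stop on an object; the grip force is fixed at half the most. Time passes only in rows, so rows that do not move let the fingers close. It gives the time, the measured TCP pose, the force and the opening at its end, in the units of the state.
- state(): the state, without advancing time (a new reading comes with each control period).
- capture(name): name is "scene" or "side" or "wrist"; returns a dict with "pixels" (400x640x3 uint8, blue, green, red), "depth" (400x640 float32, m along the optical axis (not along the pixel's ray), 0 where there is no reading), "intrinsics" (3x3 intrinsics, pixels), "view" (4x4, takes a point from world to camera coordinates). Camera axes: x right, y up, looking along -z (the intrinsics and any distortion apply to the point x, -y, -z); pixel columns grow to the right and rows downward; lengths in m; the calibration is good to about 2 mm. A picture is of the moment at which its call begins.
- hand_in(): hands the job in, once; it reports no verdict.
The state is a dict: "t": time; "joints": joint angles; "joint_velocities": joint speeds; "joint_efforts": joint torques, N m; "ee_pos": TCP position; "tcp_rot": TCP orientation; "wrist_force": force on the tool from outside, world axes, zero at the start; "ft_torque": the same for the moment, N m; "gripper_width": finger opening in m.
Only numpy, scipy, OpenCV 4.12 (cv2) and the standard library are available. Lean on these libraries where they do the work, as an engineer would, in place of code of your own. Each camera call takes 0.05 s, during which the arm holds its last target.

## Working session

There is one attempt and no reset: what is moved stays moved. The work goes in short steps, Python scripts to look and compute and a shell command to move; the robot and the scene stay as the last step left them, time stands still between calls to the robot, and variables do not carry over. Pictures are saved under pics/ and viewed, and the job is handed in when it is done.

```bash
mkdir -p pics; ls
cat > h.py <<'E'
import numpy as np, cv2
from rig import state, capture, hand_in
def cap(n,f):
    c=capture(n); cv2.imwrite('pics/'+f+'.png',c['pixels']); np.savez('pics/'+f+'.npz',**c); return c
def load(f): return np.load('pics/'+f+'.npz')
def pt(c,u,v,d=None):
    K=c['intrinsics']; d=float(c['depth'][int(round(v)),int(round(u))]) if d is None else d
    p=np.array([(u-K[0,2])/K[0,0]*d,-(v-K[1,2])/K[1,1]*d,-d,1]); return (np.linalg.inv(c['view'])@p)[:3]
def ptz(c,u,v,z):
    a=np.linalg.inv(c['view']);o=a[:3,3];p=pt(c,u,v,1.0);r=p-o;return o+r*(z-o[2])/r[2]
def proj(c,p):
    q=c['view']@np.append(p,1);K=c['intrinsics'];return np.array([K[0,0]*q[0]/-q[2]+K[0,2],K[1,1]*-q[1]/-q[2]+K[1,2]])
E
python3 - <<'E'
from h import *
for n in ['scene','side','wrist']:
    c=cap(n,n+'0'); print(n,np.linalg.inv(c['view'])[:3,3].round(3),c['intrinsics'].round(1).tolist())
print({k:np.round(v,3).tolist() for k,v in state().items()})
E
```

```text
pics
scene [ 1.204 -0.214  1.288] [[518.3, 0.0, 328.0], [0.0, 518.3, 195.9], [0.0, 0.0, 1.0]]
side [-0.078 -1.377  0.884] [[504.2, 0.0, 318.3], [0.0, 504.2, 201.1], [0.0, 0.0, 1.0]]
wrist [0.181 0.602 0.374] [[298.8, 0.0, 318.8], [0.0, 298.8, 200.4], [0.0, 0.0, 1.0]]
{'t': 0.15, 'joints': [-1.232, 0.412, -0.013, 1.597, 0.006, 1.134, -0.082], 'joint_velocities': [-0.0, -0.002, -0.001, 0.0, -0.001, 0.0, -0.001], 'joint_efforts': [0.001, -60.103, 0.683, -29.964, 0.014, 0.008, -0.0], 'ee_pos': [0.247, 0.574, 0.245], 'tcp_rot': [[-0.918, 0.396, -0.0], [0.396, 0.918, -0.001], [-0.0, -0.001, -1.0]], 'wrist_force': [0.854, -0.255, -0.146], 'ft_torque': [0.023, -0.019, -0.032], 'gripper_width': 0.086}
```

View pics/scene0.png

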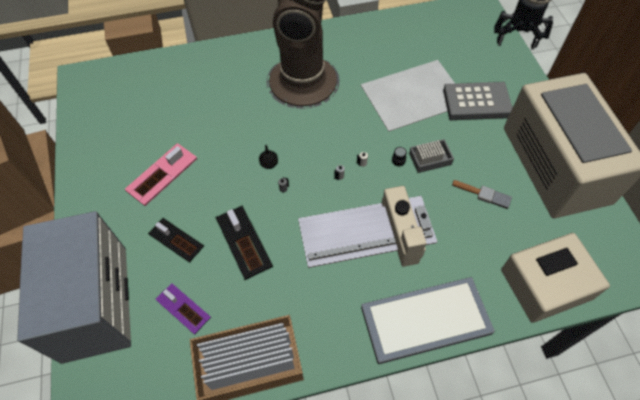

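View pics/side0.png

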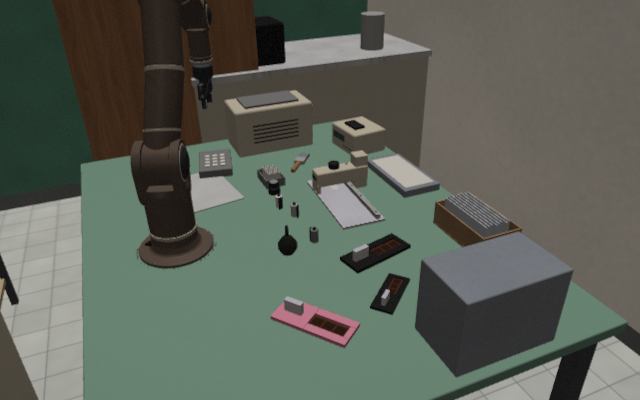

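The scene image shows the large black carrier around (244,242), with its rib at (235,218) and its nose pointing away from the robot. The stand is around (360,232), the head at (405,225), and the stop at (424,220). Next I'll enlarge these areas.

Run:
```python
from h import *
c=load('scene0');im=c['pixels']
def crop(x0,y0,x1,y1,s,f): cv2.imwrite('pics/'+f,cv2.resize(im[y0:y1,x0:x1],None,fx=s,fy=s,interpolation=cv2.INTER_CUBIC))
crop(205,195,285,285,6,'z1.png'); crop(290,180,445,275,5,'z2.png')
```

```text
(no output)
```

View pics/z1.png

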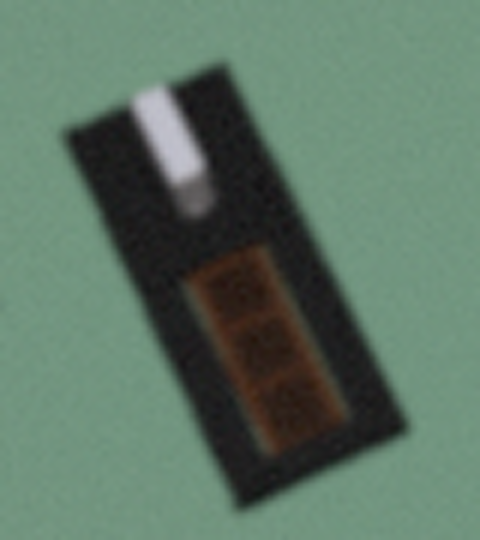

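View pics/z2.png

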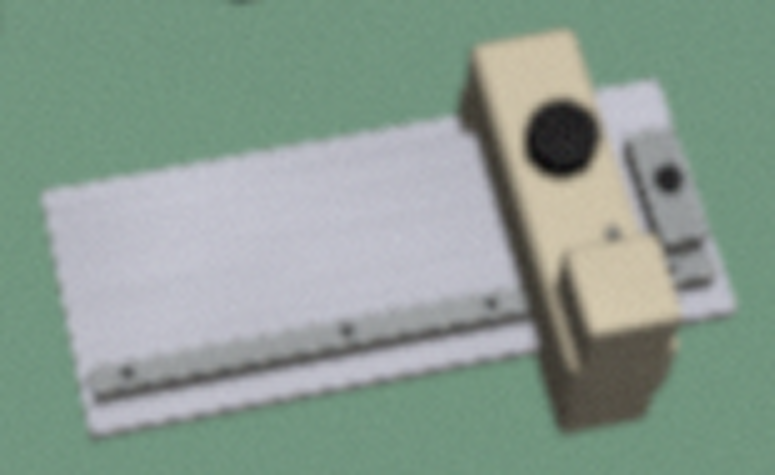

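Run:
```python
from h import *
c=load('scene0')
o=lambda x0,y0,s,p:(x0+(p[0]+.5)/s-.5,y0+(p[1]+.5)/s-.5)
P=lambda L,x0,y0,s,z:np.array([ptz(c,*o(x0,y0,s,p),z) for p in L])
q=P([(225,65),(68,132),(240,508),(408,430)],205,195,6,.012)
print('car',q.round(4).tolist()); d=lambda a,b:np.linalg.norm(a-b).round(4)
print(d(q[0],q[1]),d(q[1],q[2]),d(q[2],q[3]),d(q[3],q[0]))
ax=(q[2]+q[3]-q[0]-q[1]);ax/=np.linalg.norm(ax);print('mid',q.mean(0).round(4),'yaxis',ax.round(3),np.degrees(np.arctan2(ax[1],ax[0])))
r=P([(133,98),(163,88),(205,168),(178,182)],205,195,6,.048);print('rib',r.round(4).tolist(),r.mean(0))
print('grip pred',q.mean(0)-.06*ax)
b=P([(42,195),(655,83),(735,308),(92,437)],290,180,5,.010)
print('bed',b.round(4).tolist(),d(b[0],b[1]),d(b[1],b[2]),d(b[2],b[3]),d(b[3],b[0]))
ya=b[1]+b[2]-b[0]-b[3];ya/=np.linalg.norm(ya);m=b.mean(0);org=m+ya*.015;print('stand y',ya.round(4),np.degrees(np.arctan2(ya[1],ya[0])),'org',org.round(4))
xa=np.array([ya[1],-ya[0],0])
f=P([(90,378),(345,323),(520,290)],290,180,5,.028)
for p in f: print('fence top near edge in stand',(p-org)@xa,(p-org)@ya)
for l,p,z in [('stop top -y-x',(627,143),.032),('stop top +y -x',(668,128),.032),('stop top +x -y',(672,248),.032),('+x+y',(703,238),.032),('knob',(668,180),.038)]:
    w=P([p],290,180,5,z)[0]; print(l,((w-org)@xa).round(4),((w-org)@ya).round(4))
w=P([(475,47)],290,180,5,.112)[0];print('head corner',(w-org)@xa,(w-org)@ya)
w=P([(575,30)],290,180,5,.112)[0];print('head corner',(w-org)@xa,(w-org)@ya)
# check depth
for u,v in [(320,235),(330,215),(255,265),(225,230)]: print(pt(c,u,v).round(4))
for n,p in dict(cana=(284,184),blower=(268,158),canb=(339,172),canc=(363,158)).items(): print(n,ptz(c,*p,.05).round(3))
```

```text
car [[0.4363, -0.2728, 0.012], [0.4539, -0.3497, 0.012], [0.6582, -0.3028, 0.012], [0.6403, -0.2247, 0.012]]
0.0789 0.2096 0.0801 0.2095
mid [ 0.5472 -0.2875  0.012 ] yaxis [0.974 0.227 0.   ] 13.101311456708045
rib [[0.4648, -0.3147, 0.048], [0.463, -0.3006, 0.048], [0.5087, -0.2886, 0.048], [0.5127, -0.3015, 0.048]] [ 0.48728081 -0.30131292  0.048     ]
grip pred [ 0.48874538 -0.30107104  0.012     ]
bed [[0.5157, -0.1281, 0.01], [0.5312, 0.2287, 0.01], [0.6772, 0.2233, 0.01], [0.6646, -0.134, 0.01]] 0.3571 0.1461 0.3575 0.149
stand y [0.0392 0.9992 0.    ] 87.751148070623 org [0.5978 0.0625 0.01  ]
fence top near edge in stand 0.04884740650650716 -0.18920503092976712
fence top near edge in stand 0.045714546379352246 -0.0493859859807596
fence top near edge in stand 0.046271048820604774 0.04772705851367712
stop top -y-x -0.0272 0.1296
stop top +y -x -0.0317 0.1548
stop top +x -y 0.0408 0.1344
+x+y 0.0385 0.1528
knob 0.003 0.143
head corner -0.059428456370815876 0.04320574823259338
head corner -0.05860681629974373 0.09828491535197552
[ 0.581  -0.0807  0.0109]
[ 0.525  -0.038   0.0068]
[ 0.6224 -0.2695  0.0057]
[ 0.5042 -0.3309  0.0159]
cana [ 0.419 -0.145  0.05 ]
blower [ 0.32  -0.172  0.05 ]
canb [0.418 0.016 0.05 ]
canc [0.389 0.096 0.05 ]
```

Everything checks against the given sizes: the bed measures 357×148 mm and the carrier 210×80 mm. The stand's y axis is at 87.75°, and the stop face is at about y=0.131 in the stand's frame. Now I'll sweep towards the carrier and watch joint 1.

```bash
python3 -m inch '[[[0.5,-1,0,0,0,-0.4,1],[0.5,-1,0,0,0,-0.4,1],[0.5,-1,0,0,0,-0.4,1],[0.5,-1,0,0,0,-0.4,1],[0.5,-1,0,0,0,-0.4,1],[0.5,-1,0,0,0,-0.4,1],[0.5,-1,0,0,0,-0.4,1],[0.5,-1,0,0,0,-0.4,1],[0.5,-1,0,0,0,-0.4,1],[0.5,-1,0,0,0,-0.4,1],[0.5,-1,0,0,0,-0.4,1],[0.5,-1,0,0,0,-0.4,1],[0.5,-1,0,0,0,-0.4,1],[0.5,-1,0,0,0,-0.4,1],[0.5,-1,0,0,0,-0.4,1],[0.5,-1,0,0,0,-0.4,1],[0.5,-1,0,0,0,-0.4,1],[0.5,-1,0,0,0,-0.4,1],[0.5,-1,0,0,0,-0.4,1],[0.5,-1,0,0,0,-0.4,1]]]'; python3 -c "
from h import *
s=state();print(s['joints'],s['ee_pos'],s['tcp_rot'])"
```

```text
t: 2.15
ee_pos: [0.4481, 0.1723, 0.2453]
tcp_rot: [[-0.042, 0.999, 0.0], [0.999, 0.042, 0.0], [0.0, 0.0, -1.0]]
wrist_force: [0.4, 0.9, -0.6]
gripper_width: 0.085
[-0.80240137  0.15999338  0.37983926  1.95658278 -0.06865595  1.03718734
 -0.34968318] [0.44809284 0.17230043 0.24531328] [[-4.23151644e-02  9.99104309e-01  8.55184140e-05]
 [ 9.99104312e-01  4.23151616e-02  3.51464890e-05]
 [ 3.14962831e-05  8.69290456e-05 -9.99999996e-01]]
```

```bash
python3 -m inch '[[[0.1,-1,0,0,0,-0.5,1],[0.1,-1,0,0,0,-0.5,1],[0.1,-1,0,0,0,-0.5,1],[0.1,-1,0,0,0,-0.5,1],[0.1,-1,0,0,0,-0.5,1],[0.1,-1,0,0,0,-0.5,1],[0.1,-1,0,0,0,-0.5,1],[0.1,-1,0,0,0,-0.5,1],[0.1,-1,0,0,0,-0.5,1],[0.1,-1,0,0,0,-0.5,1],[0.1,-1,0,0,0,-0.5,1],[0.1,-1,0,0,0,-0.5,1],[0.1,-1,0,0,0,-0.5,1],[0.1,-1,0,0,0,-0.5,1],[0.1,-1,0,0,0,-0.5,1],[0.1,-1,0,0,0,-0.5,1],[0.1,-1,0,0,0,-0.5,1],[0.1,-1,0,0,0,-0.5,1],[0.1,-1,0,0,0,-0.5,1],[0,-1,0,0,0,-0.4,1]]]'; python3 -c "
from h import *
s=state();print(s['joints'].round(2),s['ee_pos'])
cap('wrist','w1');R=s['tcp_rot'];print(np.degrees(np.arctan2(R[1,1],R[0,1])))"
```

```text
t: 4.15
ee_pos: [0.4855, -0.2276, 0.2452]
tcp_rot: [[0.974, 0.228, -0.0], [0.228, -0.974, -0.0], [-0.0, 0.0, -1.0]]
wrist_force: [0.2, 0.3, -0.9]
gripper_width: 0.0856
[-0.29  0.32  0.81  1.85 -0.26  1.08 -0.72] [ 0.48553271 -0.2276181   0.24519659]
-76.80350397993537
```

View pics/w1.png

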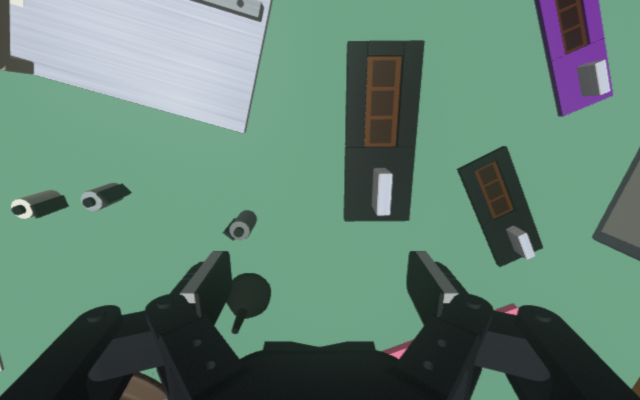

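The wrist view shows the carrier nearly aligned with the jaws, with its rib top at about (385,193).

Run:
```python
from h import *
c=load('w1');im=c['pixels'];cv2.imwrite('pics/w1z.png',cv2.resize(im[30:230,330:440],None,fx=3,fy=3,interpolation=cv2.INTER_CUBIC))
r=np.array([ptz(c,u,v,.048) for u,v in [(378.5,171),(391,171),(391.5,214),(378.5,214)]]);print(r.round(4),r.mean(0))
q=np.array([ptz(c,u,v,.012) for u,v in [(348,41),(424,41),(410,220),(345,220)]]);print(q.round(4),q.mean(0))
a=q[0]+q[1]-q[2]-q[3];a/=np.linalg.norm(a);print(np.degrees(np.arctan2(a[1],a[0])),q.mean(0)-.06*a)
print([pt(c,u,v).round(4) for u,v in [(385,190),(360,190)]])
```

```text
[[ 0.5096 -0.2905  0.048 ]
 [ 0.5128 -0.3039  0.048 ]
 [ 0.4646 -0.3194  0.048 ]
 [ 0.4612 -0.3047  0.048 ]] [ 0.48706642 -0.30463071  0.048     ]
[[ 0.6352 -0.2259  0.012 ]
 [ 0.6542 -0.3068  0.012 ]
 [ 0.4521 -0.357   0.012 ]
 [ 0.433  -0.2752  0.012 ]] [ 0.54363582 -0.29122128  0.012     ]
13.834481732883358 [ 0.48537638 -0.30556835  0.012     ]
[array([ 0.4907, -0.3034,  0.0492]), array([ 0.4762, -0.2833,  0.0126])]
```

View pics/w1z.png

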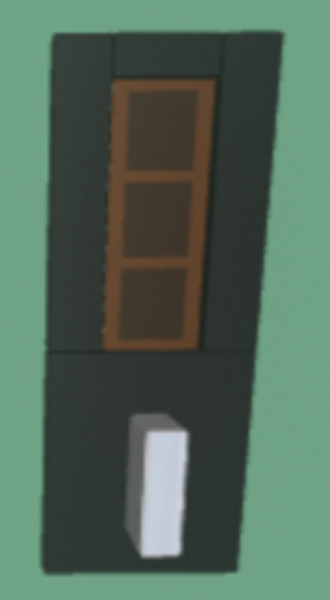

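```bash
python3 -m inch '[[[0.12,-0.92,0,0,0,0.02,1],[0.12,-0.92,0,0,0,0.02,1],[0.12,-0.92,0,0,0,0.02,1],[0.12,-0.92,0,0,0,0,1],[0,0,-1,0,0,0,1],[0,0,-1,0,0,0,1],[0,0,-1,0,0,0,1],[0,0,-1,0,0,0,1],[0,0,-1,0,0,0,1],[0,0,-1,0,0,0,1],[0,0,-1,0,0,0,1],[0,0,-0.5,0,0,0,1],[0,0,-0.1,0,0,0,1]]]'; python3 -c "
from h import *
cap('wrist','w2')"
```

```text
t: 5.5
ee_pos: [0.4943, -0.2997, 0.0921]
tcp_rot: [[0.971, 0.24, -0.002], [0.24, -0.971, 0.001], [-0.002, -0.001, -1.0]]
wrist_force: [0.7, 0.1, 1.2]
gripper_width: 0.0852
```

View pics/w2.png

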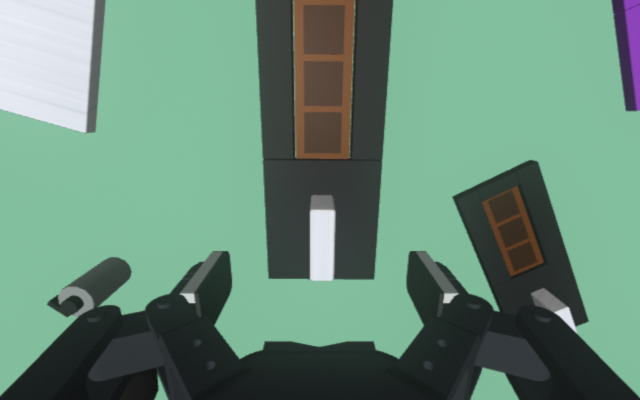

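```bash
python3 -m inch '[[[0,-0.05,-1,0,0,0,1],[0,0,-1,0,0,0,1],[0,0,-1,0,0,0,1],[0,0,-0.1,0,0,0,1],[0,0,0,0,0,0,-1],[0,0,0,0,0,0,-1],[0,0,0,0,0,0,-1],[0,0,0,0,0,0,-1],[0,0,0,0,0,0,-1],[0,0,0,0,0,0,-1],[0,0,0,0,0,0,-1],[0,0,0,0,0,0,-1]]]'; python3 -c "
from h import *
cap('wrist','w3')"
```

```text
t: 6.75
ee_pos: [0.4954, -0.3009, 0.0321]
tcp_rot: [[0.97, 0.242, 0.001], [0.242, -0.97, -0.0], [0.001, 0.001, -1.0]]
wrist_force: [-0.1, 0.4, 5.8]
gripper_width: 0.0153
```

View pics/w3.png

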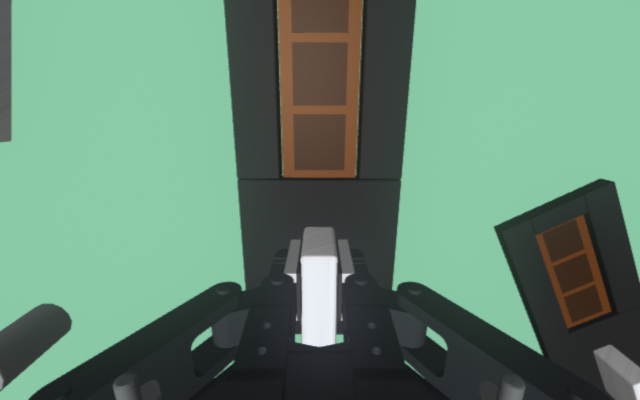

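```bash
python3 -m inch '[[[0,0,0.5,0,0,0,-1],[0,0,1,0,0,0,-1],[0,0,1,0,0,0,-1],[0,0,1,0,0,0,-1],[0,0,1,0,0,0,-1],[0,0,0.5,0,0,0,-1],[0,0,0,0,0,0,-1],[0,0,0,0,0,0,-1]]]'; python3 -c "
from h import *
cap('wrist','w4');cap('side','s4')
c=load('w4')
for u,v in [(250,40),(390,40),(260,150),(385,150)]: print(pt(c,u,v).round(4))"
```

```text
t: 7.6
ee_pos: [0.4946, -0.3001, 0.1308]
tcp_rot: [[0.97, 0.242, -0.001], [0.242, -0.97, 0.001], [-0.0, -0.001, -1.0]]
wrist_force: [0.3, 0.0, -3.2]
gripper_width: 0.0149
[ 0.5872 -0.2459  0.1122]
[ 0.6026 -0.3066  0.111 ]
[ 0.5403 -0.2592  0.1114]
[ 0.5552 -0.319   0.1121]
```

View pics/w4.png

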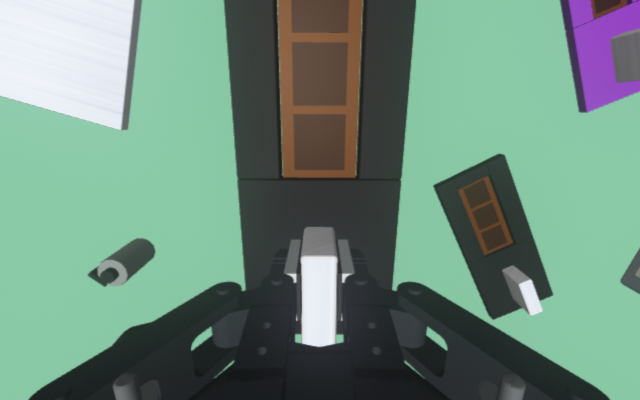

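View pics/s4.png

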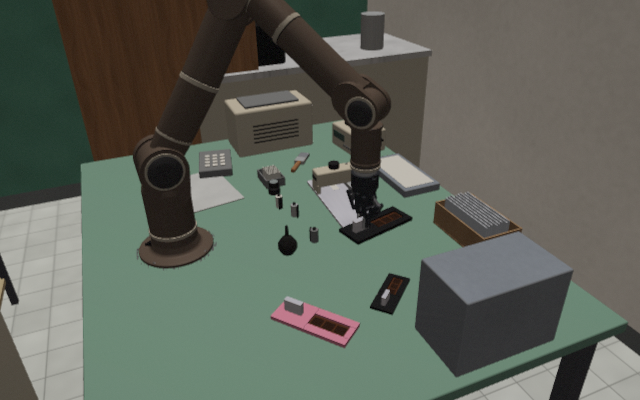

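The lift is level: the plate top is at 0.111–0.112 everywhere. Next I'll carry it to above the bed.

```bash
python3 -m inch '[[[0.4,0.945,0,0,0,0.77,-1],[0.4,0.945,0,0,0,0.77,-1],[0.4,0.945,0,0,0,0.77,-1],[0.4,0.945,0,0,0,0.77,-1],[0.4,0.945,0,0,0,0.77,-1],[0.4,0.945,0,0,0,0.77,-1],[0.4,0.945,0,0,0,0.77,-1],[0.4,0.945,0,0,0,0.77,-1],[0.4,0.945,0,0,0,0.77,-1],[0.4,0.945,0,0,0,0.77,-1],[0.4,0.945,0,0,0,0.77,-1],[0.4,0.945,0,0,0,0.75,-1],[0,0,0,0,0,0,-1],[0,0,0,0,0,0,-1]]]'; python3 -c "
from h import *
cap('wrist','w5');cap('scene','c5');s=state();print(s['joints'].round(2),s['wrist_force'])
im=load('c5')['pixels'];cv2.imwrite('pics/c5z.png',cv2.resize(im[170:290,270:450],None,fx=4,fy=4,interpolation=cv2.INTER_CUBIC))"
```

```text
t: 9.1
ee_pos: [0.5904, -0.0738, 0.1303]
tcp_rot: [[0.04, 0.999, -0.002], [0.999, -0.04, -0.0], [-0.0, -0.002, -1.0]]
wrist_force: [0.5, -0.4, -2.7]
gripper_width: 0.015
[-0.22  0.5   0.37  1.81 -0.22  0.88  0.2 ] [-0.94297836 -0.93702941 -2.90296851]
```

View pics/w5.png

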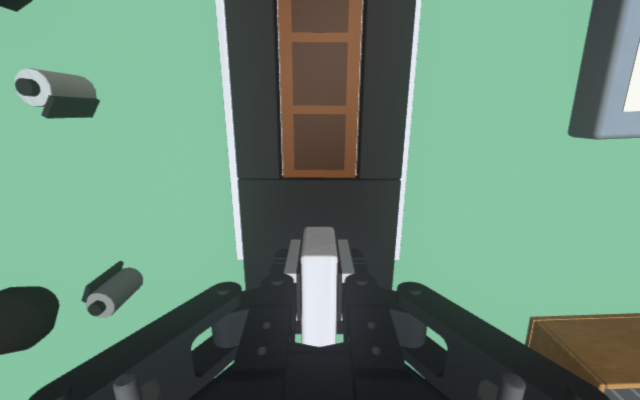

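View pics/c5z.png

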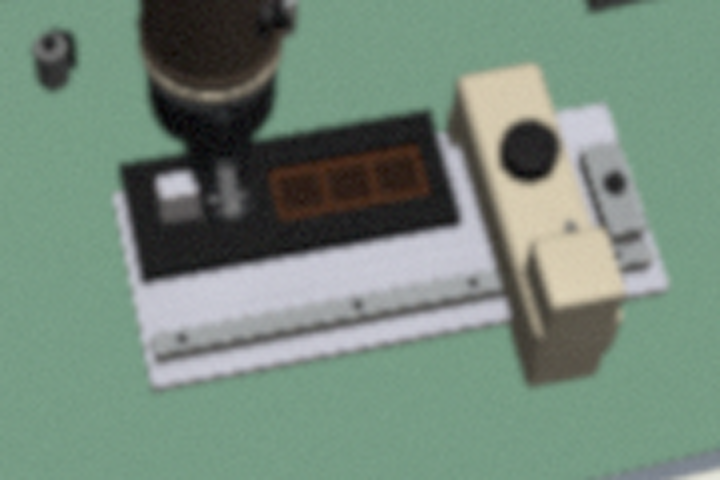

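Aligned with the bed. Now I'll lower it to just above the bed.

```bash
python3 -m inch '[[[0,0,-1,0,0,0,-1],[0,0,-1,0,0,0,-1],[0,0,-1,0,0,0,-1],[0,0,-0.8,0,0,0,-1],[0,0,-0.3,0,0,0,-1],[0,0,-0.2,0,0,0,-1],[0,0,0,0,0,0,-1]]]'; python3 -c "
from h import *
cap('wrist','w6');cap('scene','c6');s=state();print(s['wrist_force'],s['ft_torque'])
im=load('c6')['pixels'];cv2.imwrite('pics/c6z.png',cv2.resize(im[170:290,270:450],None,fx=4,fy=4,interpolation=cv2.INTER_CUBIC))"
```

```text
t: 9.9
ee_pos: [0.591, -0.0741, 0.0453]
tcp_rot: [[0.04, 0.999, 0.0], [0.999, -0.04, -0.0], [-0.0, 0.0, -1.0]]
wrist_force: [-1.0, -0.1, -3.0]
gripper_width: 0.0148
[ 0.2724846   0.40884713 -2.14025755] [-0.11967739 -0.03100429 -0.02486849]
```

View pics/w6.png

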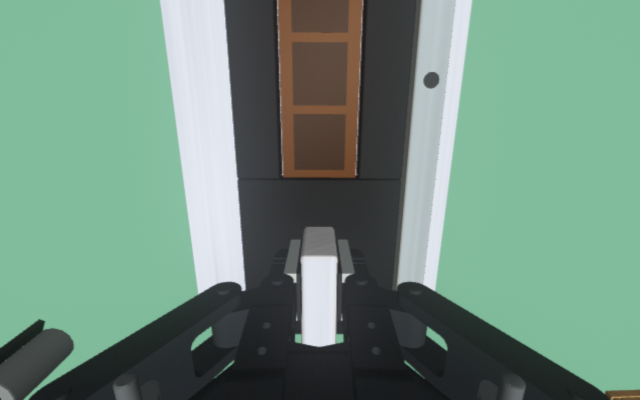

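View pics/c6z.png

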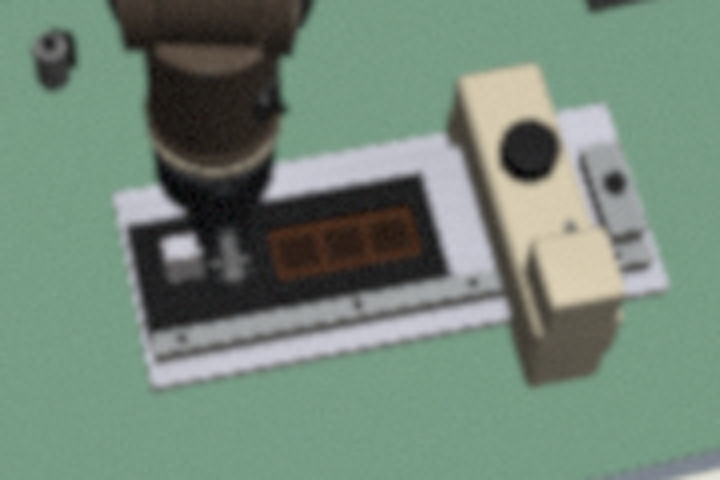

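Run:
```python
from h import *
im=load('w6')['pixels'];cv2.imwrite('pics/w6z.png',cv2.resize(im[0:280,360:480],None,fx=2.1*2,fy=2.1,interpolation=cv2.INTER_CUBIC))
```

```text
(no output)
```

View pics/w6z.png

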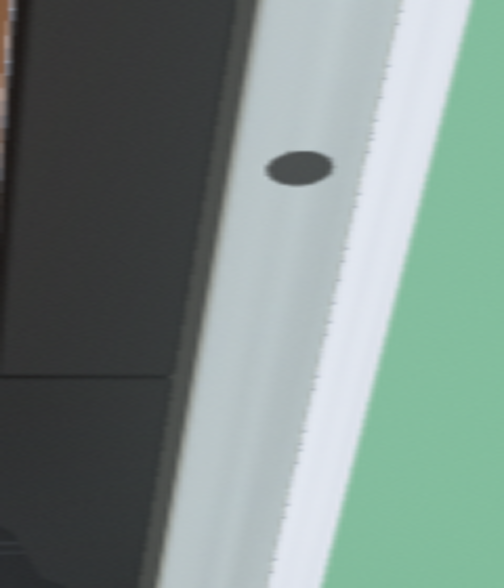

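```bash
python3 - <<'E'
from h import *
c=load('scene0')
for u,v in [(402,207),(400,197),(408,225),(413,238),(405,207),(400,209)]: print(u,v,pt(c,u,v).round(3))
E
python3 -m inch '[[[0,0,-0.12,0,0,0,-1],[0.04,1,0,0,0,0,-1],[0.04,1,0,0,0,0,-1],[0,0,0,0,0,0,-1],[0,0,0,0,0,0,-1]]]'; python3 -c "
from h import *
cap('wrist','w7');cap('scene','c7')
im=load('c7')['pixels'];cv2.imwrite('pics/c7z.png',cv2.resize(im[170:290,270:450],None,fx=4,fy=4,interpolation=cv2.INTER_CUBIC))"
```

```text
402 207 [0.601 0.137 0.107]
400 197 [0.56  0.148 0.086]
408 225 [0.647 0.141 0.088]
413 238 [0.704 0.129 0.13 ]
405 207 [0.603 0.145 0.106]
400 209 [0.607 0.13  0.108]
t: 10.5
ee_pos: [0.5928, -0.0334, 0.0432]
tcp_rot: [[0.038, 0.999, 0.001], [0.999, -0.038, -0.0], [-0.0, 0.001, -1.0]]
wrist_force: [1.2, -0.7, -2.9]
gripper_width: 0.0149
```

View pics/w7.png

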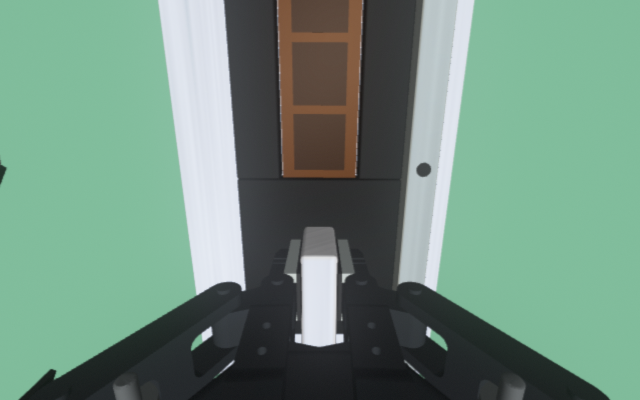

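View pics/c7z.png

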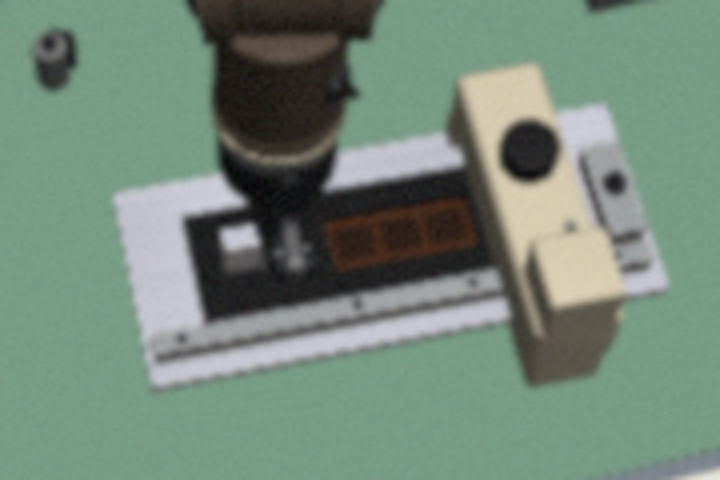

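```bash
python3 -m inch '[[[0.04,0.5,-0.08,0,0,0,-1],[0.04,1,0,0,0,0,-1],[0.04,1,0,0,0,0,-1],[0.02,0.5,0,0,0,0,-1],[0,0,0,0,0,0,-1],[0,0,0,0,0,0,-1]]]'; python3 -c "
from h import *
cap('wrist','w8');cap('scene','c8')
im=load('c8')['pixels'];cv2.imwrite('pics/c8z.png',cv2.resize(im[170:290,270:450],None,fx=4,fy=4,interpolation=cv2.INTER_CUBIC))"
```

```text
t: 11.2
ee_pos: [0.5963, 0.028, 0.0421]
tcp_rot: [[0.039, 0.999, 0.002], [0.999, -0.039, 0.002], [0.002, 0.002, -1.0]]
wrist_force: [1.0, 4.6, 5.3]
gripper_width: 0.0152
```

View pics/w8.png

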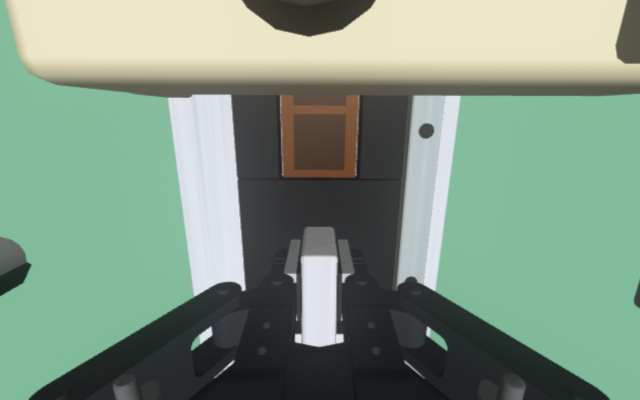

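View pics/c8z.png

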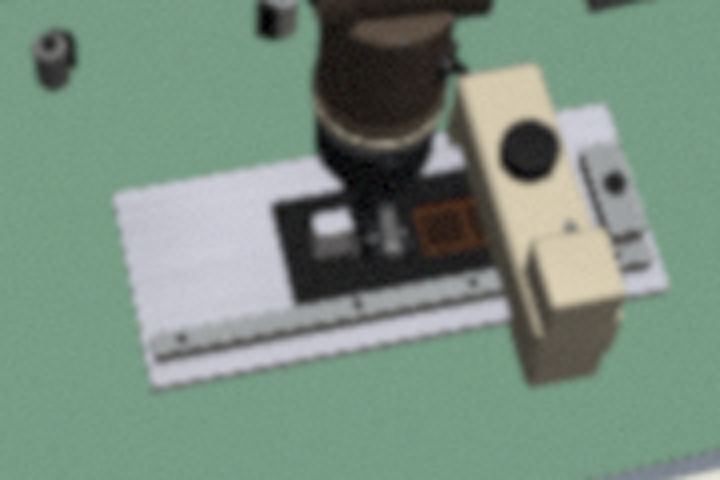

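```bash
python3 -m inch '[[[0,0,0.03,0,0,0,-1],[0,0,0,0,0,0,-1],[0,0,0,0,0,0,-1]]]'; python3 -m inch '[[[0,0.2,0,0,0,0,-1],[0,0,0,0,0,0,-1]]]';python3 -m inch '[[[0,0.15,0,0,0,0,-1],[0,0,0,0,0,0,-1]]]'
```

```text
t: 11.6
ee_pos: [0.5956, 0.0265, 0.0421]
tcp_rot: [[0.04, 0.999, 0.001], [0.999, -0.04, 0.001], [0.001, 0.001, -1.0]]
wrist_force: [0.1, 3.4, 3.6]
gripper_width: 0.0152
t: 11.8
ee_pos: [0.5955, 0.0287, 0.0421]
tcp_rot: [[0.041, 0.999, 0.001], [0.999, -0.041, -0.002], [-0.002, 0.001, -1.0]]
wrist_force: [-0.1, -3.1, 4.7]
gripper_width: 0.0155
t: 12.0
ee_pos: [0.5955, 0.0318, 0.0421]
tcp_rot: [[0.041, 0.999, 0.0], [0.999, -0.041, -0.001], [-0.001, 0.001, -1.0]]
wrist_force: [-0.1, -4.0, 5.8]
gripper_width: 0.0152
```

```bash
for i in 1; do python3 -m inch '[[[0,0.12,0,0,0,0,-1],[0,0,0,0,0,0,-1]]]'; python3 -m inch '[[[0,0.12,0,0,0,0,-1],[0,0,0,0,0,0,-1]]]';  python3 -m inch '[[[0,0.12,0,0,0,0,-1],[0,0,0,0,0,0,-1]]]'; done | egrep 'ee_pos|wrist'
```

```text
ee_pos: [0.5955, 0.0342, 0.0421]
wrist_force: [-0.3, -5.5, 5.8]
ee_pos: [0.5955, 0.0365, 0.0421]
wrist_force: [0.2, -4.6, 5.6]
ee_pos: [0.5955, 0.0381, 0.0421]
wrist_force: [0.3, -6.5, 5.3]
```

```bash
(python3 -m inch '[[[0,0.1,0,0,0,0,-1],[0,0,0,0,0,0,-1]]]'; python3 -m inch '[[[0,0.1,0,0,0,0,-1],[0,0,0,0,0,0,-1]]]'; python3 -m inch '[[[0,0.1,0,0,0,0,-1],[0,0,0,0,0,0,-1]]]') | egrep 'ee_pos|wrist|rot'
```

```text
ee_pos: [0.5955, 0.0381, 0.0421]
tcp_rot: [[0.043, 0.999, 0.001], [0.999, -0.043, -0.004], [-0.004, 0.001, -1.0]]
wrist_force: [-0.7, -11.4, 5.4]
ee_pos: [0.5955, 0.0382, 0.0421]
tcp_rot: [[0.044, 0.999, 0.001], [0.999, -0.044, -0.006], [-0.006, 0.001, -1.0]]
wrist_force: [0.6, -15.7, 5.4]
ee_pos: [0.5956, 0.0382, 0.0422]
tcp_rot: [[0.045, 0.999, 0.001], [0.999, -0.045, -0.008], [-0.008, 0.001, -1.0]]
wrist_force: [-0.1, -21.0, 5.7]
```

Contact with the stop is clear: y stays at 0.0382 while the force builds to 21 N. I'll ease that off, lighten the down-force, and close to the fence.

```bash
(python3 -m inch '[[[0,-0.22,0.09,0,0,0,-1],[0,0,0,0,0,0,-1]]]'; python3 -m inch '[[[0.1,0,0,0,0,0,-1],[0,0,0,0,0,0,-1]]]'; python3 -m inch '[[[0.1,0,0,0,0,0,-1],[0,0,0,0,0,0,-1]]]';python3 -m inch '[[[0.1,0,0,0,0,0,-1],[0,0,0,0,0,0,-1]]]') | egrep 'ee_pos|wrist|rot'
```

```text
ee_pos: [0.5951, 0.0383, 0.0434]
tcp_rot: [[0.043, 0.999, -0.0], [0.999, -0.043, -0.004], [-0.004, -0.0, -1.0]]
wrist_force: [1.1, -10.8, -0.2]
ee_pos: [0.5959, 0.0382, 0.0429]
tcp_rot: [[0.042, 0.999, -0.003], [0.999, -0.042, -0.004], [-0.004, -0.003, -1.0]]
wrist_force: [-1.1, -10.6, 1.3]
ee_pos: [0.5965, 0.0381, 0.0425]
tcp_rot: [[0.041, 0.999, -0.006], [0.999, -0.041, -0.004], [-0.005, -0.006, -1.0]]
wrist_force: [-5.3, -12.4, 2.9]
ee_pos: [0.5973, 0.0381, 0.0424]
tcp_rot: [[0.042, 0.999, -0.008], [0.999, -0.042, -0.004], [-0.004, -0.008, -1.0]]
wrist_force: [-10.5, -11.1, 6.0]
```

```bash
(python3 -m inch '[[[0,-0.1,0.05,0,0,0,-1],[0,0,0,0,0,0,-1]]]'; python3 -m inch '[[[0.1,-0.05,0,0,0,0,-1],[0,0,0,0,0,0,-1]]]'; ) | egrep 'ee_pos|wrist|rot';python3 -c "
from h import *
c=cap('wrist','w9');im=c['pixels'];cv2.imwrite('pics/w9z.png',cv2.resize(im[90:290,360:470],None,fx=6,fy=3,interpolation=cv2.INTER_CUBIC))
print(state()['ft_torque'])"
```

```text
ee_pos: [0.5973, 0.0382, 0.0429]
tcp_rot: [[0.04, 0.999, -0.008], [0.999, -0.04, -0.002], [-0.002, -0.008, -1.0]]
wrist_force: [-6.8, -6.4, -0.3]
ee_pos: [0.5974, 0.0381, 0.0428]
tcp_rot: [[0.04, 0.999, -0.012], [0.999, -0.04, -0.001], [-0.001, -0.012, -1.0]]
wrist_force: [-14.5, -4.1, 7.1]
[-0.80156884  2.79264895  0.18474582]
```

View pics/w9z.png

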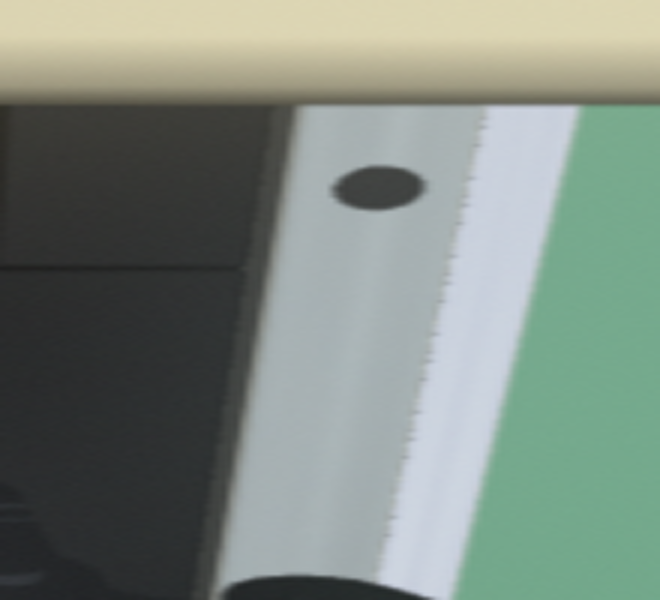

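The carrier is flush with the fence: what remains visible is just the fence face, about 3 px along the full length. The tool leans about 0.012 rad under the side load, so I'll counter that and add the down push.

```bash
(python3 -m inch '[[[0,0,-0.1,0,-0.1,0,-1],[0,0,0,0,0,0,-1]]]'; python3 -m inch '[[[0.05,0,-0.1,0,-0.05,0,-1],[0,0,0,0,0,0,-1],[0,0,0,0,0,0,-1]]]'; ) | egrep 'ee_pos|wrist|rot';python3 -c "
from h import *
print(state()['ft_torque'])"
```

```text
ee_pos: [0.5971, 0.0381, 0.0421]
tcp_rot: [[0.04, 0.999, 0.002], [0.999, -0.04, -0.0], [-0.0, 0.002, -1.0]]
wrist_force: [-19.0, -4.2, 19.8]
ee_pos: [0.5972, 0.0381, 0.042]
tcp_rot: [[0.04, 0.999, 0.007], [0.999, -0.04, 0.001], [0.001, 0.007, -1.0]]
wrist_force: [-29.2, -4.7, 44.6]
[-0.96409042  6.67568213  0.1841811 ]
```

```bash
(python3 -m inch '[[[-0.05,0,0.1,0,0.07,0,-1],[0,0,0,0,0,0,-1],[0,0,0,0,0,0,-1],[0,0,0,0,0,0,-1]]]';python3 -m inch '[[[0,0,0,0,0,0,-1],[0,0,0,0,0,0,-1],[0,0,0,0,0,0,-1],[0,0,0,0,0,0,-1],[0,0,0,0,0,0,-1]]]' ) | egrep 'ee_pos|wrist|rot';python3 -c "
from h import *
print(state()['ft_torque'])
c=cap('wrist','w10');im=c['pixels'];cv2.imwrite('pics/w10z.png',cv2.resize(im[90:290,360:470],None,fx=6,fy=3,interpolation=cv2.INTER_CUBIC))
cap('scene','c10');cap('side','s10');
im=load('c10')['pixels'];cv2.imwrite('pics/c10z.png',cv2.resize(im[140:290,270:450],None,fx=4,fy=4,interpolation=cv2.INTER_CUBIC))"
```

```text
ee_pos: [0.5971, 0.0381, 0.0421]
tcp_rot: [[0.04, 0.999, -0.001], [0.999, -0.04, -0.0], [-0.0, -0.001, -1.0]]
wrist_force: [-19.4, -4.0, 20.7]
ee_pos: [0.5972, 0.0381, 0.0421]
tcp_rot: [[0.04, 0.999, -0.001], [0.999, -0.04, -0.0], [-0.0, -0.001, -1.0]]
wrist_force: [-19.0, -3.3, 20.8]
[-0.76772546  3.99875121  0.15084915]
```

View pics/w10z.png

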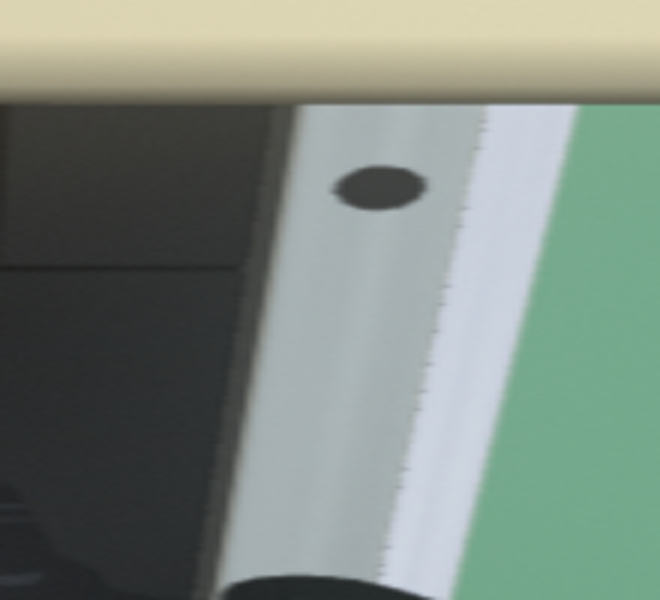

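View pics/w10.png

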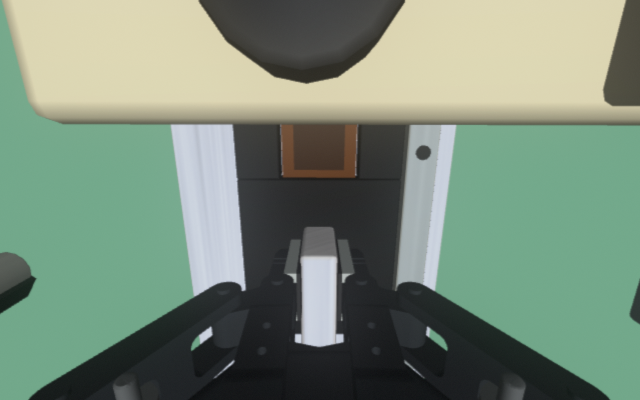

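View pics/c10z.png

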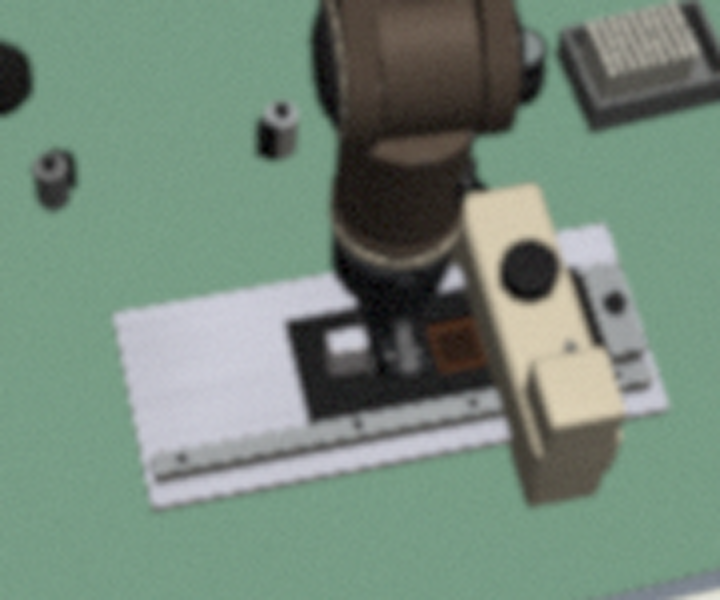

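Nose at the stop, level, steady. But 23 N on the bed could let friction absorb most of the 19 N side push, so I'll lighten the down force, push in to seat it on the fence, then press down moderately.

```bash
(python3 -m inch '[[[0,0,0.1,0,0,0,-1],[0,0,0,0,0,0,-1]]]';python3 -m inch '[[[0.15,0,0,0,-0.02,0,-1],[0,0,0,0,0,0,-1],[0,0,0,0,0,0,-1]]]' ) | egrep 'ee_pos|wrist|rot'
```

```text
ee_pos: [0.5972, 0.0381, 0.0425]
tcp_rot: [[0.04, 0.999, -0.001], [0.999, -0.04, -0.001], [-0.001, -0.001, -1.0]]
wrist_force: [-13.4, -4.7, 4.6]
ee_pos: [0.5973, 0.0381, 0.0423]
tcp_rot: [[0.04, 0.999, -0.004], [0.999, -0.04, -0.001], [-0.001, -0.004, -1.0]]
wrist_force: [-23.5, -3.9, 13.6]
```

```bash
python3 -m inch '[[[0.03,0,-0.01,0,-0.02,0,-1],[0,0,0,0,0,0,-1],[0,0,0,0,0,0,-1],[0,0,0,0,0,0,-1],[0,0,0,0,0,0,-1],[0,0,0,0,0,0,-1],[0,0,0,0,0,0,-1],[0,0,0,0,0,0,-1]]]' ; python3 -c "
from h import *
c=cap('wrist','w11');im=c['pixels'];cv2.imwrite('pics/w11z.png',cv2.resize(im[90:290,180:470],None,fx=2.5,fy=2.5,interpolation=cv2.INTER_CUBIC))
for u,v in [(250,190),(390,190),(255,230),(385,230),(245,150),(395,150)]: print(pt(c,u,v).round(4))
print(state()['wrist_force'],state()['t'])"
```

```text
t: 17.3
ee_pos: [0.5972, 0.0381, 0.0422]
tcp_rot: [[0.04, 0.999, -0.003], [0.999, -0.04, -0.001], [-0.001, -0.003, -1.0]]
wrist_force: [-25.3, -4.2, 16.8]
gripper_width: 0.015
[0.5632 0.073  0.0232]
[0.6352 0.0699 0.0223]
[0.5638 0.0512 0.024 ]
[0.6328 0.0485 0.0239]
[0.5628 0.0933 0.0225]
[0.637  0.0904 0.0226]
[-25.44323504  -3.9362251   16.16124231] 17.35
```

View pics/w11z.png

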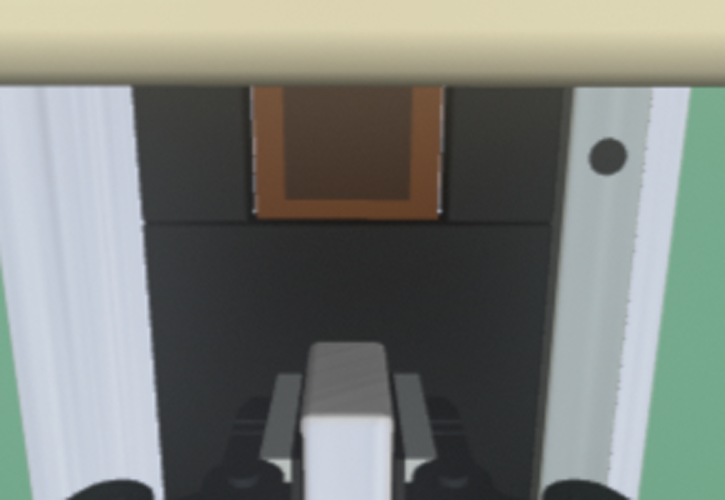

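View pics/s10.png

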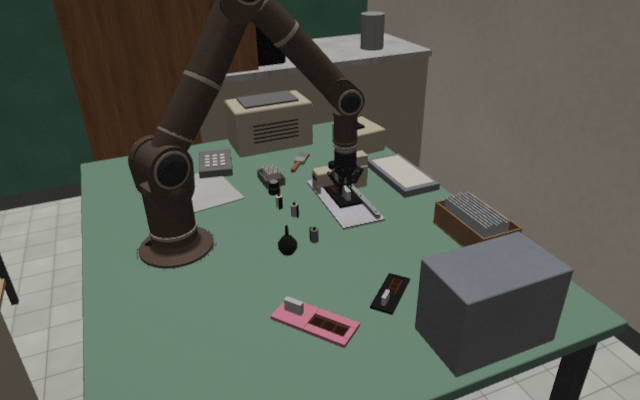

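The carrier is flat: the plate top reads 0.022–0.024 across it, against 0.022 expected. It's parallel to the fence with only the fence face visible beside it, and the forces are steady. The other items are where they started. Handing in.

```bash
python3 -c "
from h import *
print(hand_in()); s=state(); print(s['wrist_force'],s['ee_pos'],s['t'])"
```

```text
the job is handed in; nothing more can be done
None
the job is handed in; nothing more can be done
```

The black carrier is on the bed with its nose against the stop and its long side against the fence. I handed in at about 17 s of the 45 s, with the gripper still holding it and pressing.

**Last checks:**
- **Push:** it was steady at about 25 N towards the fence and 16 N down onto the bed. I eased the down force and pushed in again so that friction on the bed would not take up the whole side push.
- **Stop:** with the nose at the stop, the arm stayed at y = 0.038 while the push built to 21 N. That position is within about 1 mm of the stop face I had measured in the first picture.
- **Fence:** only the fence's own face shows between it and the carrier in the wrist picture, with an even width along the stretch I could see, so I took it as flush and parallel.
- **Flatness:** the tool was within 0.003 rad of vertical, and the carrier's top read 22–24 mm above the bench (22 expected).
- **Other things on the bench:** those in view in the last pictures showed no movement.

**Not confirmed:** I could not measure the forces on the fence and bed directly. By my estimate, at least about 6 N reaches the fence if friction is 1, and about 19 N reaches the bed. While I was adjusting the push, the down force reached about 45 N for a moment through the fingertips, and I eased it straight away. The 40 N limit applies to the arm and gripper body, so I don't think it counted. The hand-in gave no verdict.

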